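# Seat a steel dowel in a drilled stone

## Robot

A 7-joint arm with a two-finger parallel gripper is mounted at the origin on the work surface. World frame = base frame: x ahead of the robot, y to its left, z up, the work surface at z = 0. Lengths are in m, angles in rad, forces in N, time in s.
With the tool pointing down it reaches from about 0.4 to 0.85 m from the base axis. Payload 4.5 kg.
Tool frame: the origin (TCP) lies midway between the tips of the shut fingers; the grasp point (between the pads) lies 19 mm behind it; z points along the fingers, y is the line along which they close (so a half turn about z gives the same grasp; the last joint's range is limited). The gripper opens to 88 mm and grips with 3 to 60 N. Pads are 18 mm wide; open, the fingers measure 123 mm over their backs; the gripper's body (75 mm by 187 mm) begins 45 mm behind the grasp point.
Start: joints at [1.236, 0.689, -0.195, 1.565, 0.157, 0.902, -0.215], TCP at [0.225, -0.583, 0.239] pointing down, gripper open.
Joint ranges: [-3.01, 3.01], [-0.46, 2.08], [-1.47, 1.51], [0.13, 2.56], [-1, 4.14], [0.04, 2.09], [-2.66, 2.66]. Speed limits (rad/s): [2.57, 2.57, 3.14, 3.14, 3.14, 3.14, 3.14].

## Interface

Orientations are given as a unit quaternion [x, y, z, w].
In Python, from workcell import get_state, eyes, workorder gives the robot as it stands.
- The arm moves only by the shell command python3 -m crank 'ROWS' [FORCE]. ROWS is a JSON object of lists of equal length, an entry for each row: "delta_pos": the shift along the world's x, y, z in m, a list of three; "twist": the turn about the world's z in rad; "claw": the finger opening in m, from 0 to 0.0881. In form: {"delta_pos": [[x, y, z], ...], "twist": [twist, ...], "claw": [claw, ...]}. A call has 1 to 20 rows; each row shifts and turns the commanded pose from where the row before left it; what a row does not reach is not made up. A row lasts 1/12 s, in which the tool goes at most 41.7 mm and 7.16 degrees, less where a joint would pass 70% of its speed; a pose out of reach is approached as far as the arm can. A call with a gripper value outside its range is refused whole. The fingers move at their own pace and stop on an object; FORCE is the grip in N (left out, the last holds). Time passes only in rows, so rows that do not move let the fingers close. It gives the time, the measured TCP pose, the force, the opening and the grip force at its end, in the units of the state.
- get_state(): the state, without advancing time (a new reading comes with each control period).
- eyes.read_camera(name): name is "scene" or "top" or "wrist"; returns a dict with "frame" (480x640x3 uint8, red, green, blue), "fov_y" (degrees; the focal length in pixels is half the picture's height over the tangent of half this angle, whatever the lens; pixels are square), "cx", "cy" (the principal point, pixels), "k1" (the pictures are not rectified: a ray, as slopes to the right and down, at radius r is drawn at 1 + k1 r^2 times it, then the intrinsics apply), "origin" and "attitude" of the camera in the world; the wrist camera has in their place "tool_from_camera" (4x4, takes a point from camera to tool coordinates, whose origin is the TCP and whose axes are the flange's). Camera axes: x right, y down, z forward; pixel columns grow to the right and rows downward; lengths in m; the calibration is good to about 2 mm. A picture is of the moment at which its call begins: read the wrist's pose just before it. There is no depth.
- workorder.hand_in(): hands the job in; it is judged then, once.
The state is a dict: "clock": time; "q": joint angles; "joint_vel": joint speeds; "tau": joint torques, N m; "ee_pos": TCP position; "orientation": TCP orientation; "ft_force": force on the tool from outside, world axes, zero at the start; "torque": the same for the moment, N m; "gripper_width": finger opening in m; "grasp_force": force on a finger pad.
Only numpy, scipy, OpenCV 4.12 (cv2) and the standard library are available. Lean on these libraries where they do the work, as an engineer would, in place of code of your own. Each camera call takes 0.05 s, during which the arm holds its last target. There are 200 camera calls.

## Task

Fit the thicker of the two steel dowels into the hole drilled in the top of the stone: lean the dowel and start its lower edge in the mouth of the hole, then straighten it up and slide it fully home, standing upright, and let go of it. Leave the thin dowel, the mallet, the chisel and the brush where they are.

Things in the scene. Friction and masses are not known exactly. Their poses are not given: they have to be found in the camera images.
- dowel: The thick dowel: plain round stainless-steel pin, 22 mm diameter, 120 mm long, 0.25 to 0.45 kg, with a 1 mm chamfer at the foot. It starts upright in one of the two holes of the stand (either one), 100 mm of it showing, its top 135 mm above the bench. Origin: centre of the foot's end face; z along the pin towards its top.
- thin_dowel: Thin dowel of the same length (120 mm) but 16 mm diameter, upright in the other hole of the stand. Not used; leave it standing there. Origin: centre of its foot; z towards its top.
- stand: Fixed softwood block, 70 (x) by 170 (y) by 35 mm high, with two loose round holes 26 mm wide and 20 mm deep at y = -45 and +45 mm (x = 0). Origin: centre of its underside on the bench; z up.
- cradle: Fixed timber cradle: 12 mm base board 250 by 250 mm, with a square frame of battens (inside 200 by 200 mm, tops 38 mm above the bench). In it, with play all round, sits a grey stone block, 180 by 180 by 80 mm, that cannot be shifted; its flat top is 92 mm above the bench. Origin: centre of the underside on the bench; z up, x and y parallel to the sides.
- hole_nominal (a point): Point over the cradle's centre at the height of the stone's top (92 mm). The real hole is vertical, round, 23.5 mm wide, 50 mm deep, floor flat, no useful chamfer. Its axis lies up to 5 mm in cradle x and up to 5 mm in y from this point, differently each time, and is not measured: find it by touch or camera. With the dowel home its top is 162 mm above the bench.
- mallet: Mason's round mallet standing on its head, handle up: head 100 mm wide, 90 mm high, handle 26 mm wide, top at 188 mm. Leave alone. Origin: centre of the underside.
- chisel: Steel chisel lying flat, about 190 mm long, along its x. Leave alone. Origin: under the middle of its shank.
- brush: Bench brush lying flat along its x. Leave alone. Origin: on its underside.
Things that resemble listed ones, but are neither listed nor needed, are in the scene too. What is shaped like the dowel but purple or turquoise is not meant.

How it is judged:
By the outcome, as a careful person would: the job done as asked, in the order asked, and still so for the second after the job is handed in, with the robot touching nothing.
It also fails if it takes over 72 s, if anything falls off the work surface, if the arm or the gripper's body presses on something with over 40 N, if the wrist force passes 120 N, or if a joint passes its speed limit or range.

## Working session

There is one attempt and no reset: what is moved stays moved. The work goes in short steps, Python scripts to look and compute and a shell command to move; the robot and the scene stay as the last step left them, time stands still between calls to the robot, and variables do not carry over. Pictures are saved under pics/ and viewed, at most 10 in all, crops included, and the job is handed in when it is done.

```bash
ls; mkdir -p pics; cat > h.py <<'E'
import numpy as np, cv2
from scipy.spatial.transform import Rotation as R
from workcell import get_state, eyes
def shot(name):
    s=get_state(); c=eyes.read_camera(name)
    if name=='wrist':
        T=np.eye(4);T[:3,:3]=R.from_quat(s['orientation']).as_matrix();T[:3,3]=s['ee_pos']
        c['M']=T@np.array(c['tool_from_camera'])
    else:
        T=np.eye(4);a=np.array(c['attitude'])
        T[:3,:3]=R.from_quat(a).as_matrix() if a.size==4 else a.reshape(3,3)
        T[:3,3]=c['origin'];c['M']=T
    c['f']=c['frame'].shape[0]/2/np.tan(np.radians(c['fov_y'])/2)
    return c
def save(c,fn): cv2.imwrite(fn,cv2.cvtColor(c['frame'],cv2.COLOR_RGB2BGR))
def ray(c,u,v):
    d=np.array([(u-c['cx'])/c['f'],(v-c['cy'])/c['f']]);p=d.copy()
    for _ in range(30): p=d/(1+c['k1']*(p@p))
    return c['M'][:3,3],c['M'][:3,:3]@np.array([p[0],p[1],1.])
def onz(c,u,v,z):
    o,d=ray(c,u,v);return o+d*(z-o[2])/d[2]
def proj(c,P):
    p=np.linalg.inv(c['M'])@np.append(P,1);s=p[:2]/p[2];s=s*(1+c['k1']*(s@s))
    return s*c['f']+[c['cx'],c['cy']]
E
python3 - <<'E'
from h import *
for n in ('scene','top','wrist'):
    c=shot(n);save(c,f'pics/{n}0.png');print(n,c['f'],c['cx'],c['cy'],c['k1'],c['M'].round(3).tolist())
print(get_state())
E
```

```text
pics
scene 449.4682500992622 316.57972988309217 231.24514656964388 -0.07951342005982416 [[0.006, 0.573, -0.82, 1.333], [1.0, -0.023, -0.008, -0.014], [-0.024, -0.82, -0.573, 0.587], [0.0, 0.0, 0.0, 1.0]]
top 443.26019307440436 327.17575099564544 235.19536759774607 -0.011147359384702387 [[0.009, -0.998, 0.07, 0.536], [-1.0, -0.008, 0.009, -0.024], [-0.009, -0.07, -0.998, 1.187], [0.0, 0.0, 0.0, 1.0]]
wrist 406.04032050513973 320.26701263067923 240.20721128688766 -0.06524944561130397 [[0.36, -0.899, -0.25, 0.29], [-0.933, -0.347, -0.096, -0.559], [-0.001, 0.268, -0.963, 0.385], [0.0, 0.0, 0.0, 1.0]]
{'clock': 0.15, 'q': array([ 1.23580232,  0.68979014, -0.19454168,  1.5660647 ,  0.15729232,
        0.90249616, -0.21508546]), 'joint_vel': array([ 0.00062243, -0.00338946, -0.00107518, -0.00411098, -0.00049413,
        0.00018273,  0.00104188]), 'tau': array([-2.05284072e-03, -5.27865386e+01, -1.26867961e+00, -1.53586489e+01,
       -5.25182881e-02,  3.89092485e-03,  1.11169929e-04]), 'ee_pos': array([ 0.22511664, -0.58255401,  0.23810614]), 'orientation': array([ 9.83039317e-01,  1.83393653e-01, -1.66616798e-04, -6.64003894e-04]), 'ft_force': array([-0.2053728 ,  0.08265592,  0.43733562]), 'torque': array([ 0.04852019, -0.00365717,  0.02078066]), 'grasp_force': 0.0, 'gripper_width': 0.0884226319588828}
```

View pics/top0.png

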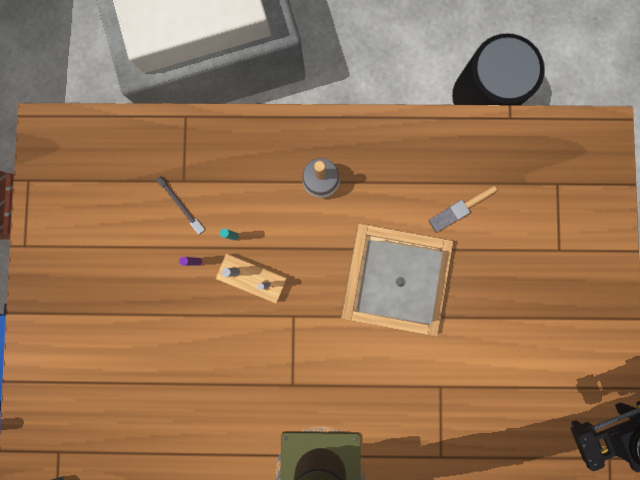

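View pics/scene0.png

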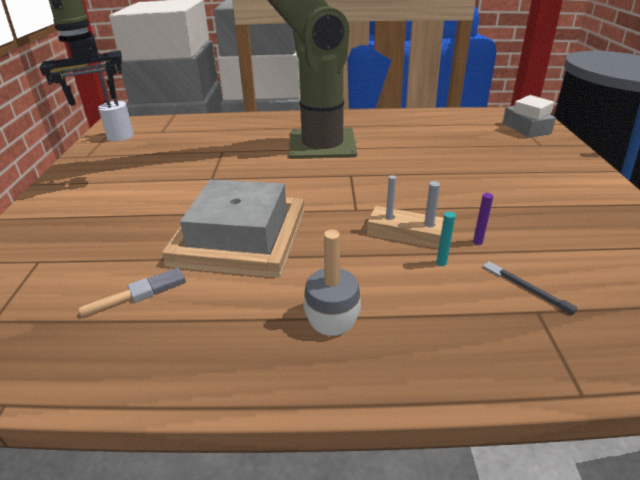

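The top view shows the stand around (252,278), with the dowels at (231,272) and (265,286), and the stone hole at about (401,282). The scene view shows the thick dowel is the right one at (433,205), nearer the turquoise one. That is the left one, (231,272), in the top view.

```bash
python3 - <<'E'
from h import *
c=shot('top');g=cv2.cvtColor(c['frame'],cv2.COLOR_RGB2GRAY)
hsv=cv2.cvtColor(c['frame'],cv2.COLOR_RGB2HSV)
# hole
m=(g[265:300,385:418]<95).astype(np.uint8);n,l,st,ce=cv2.connectedComponentsWithStats(m)
for i in range(1,n):
    if st[i,4]>15:
        u,v=ce[i]+[385,265];print('hole',st[i].tolist(),u,v,onz(c,u,v,.092).round(4))
# cradle stone centre from low-sat blob
m=((hsv[...,1]<60)).astype(np.uint8)
n,l,st,ce=cv2.connectedComponentsWithStats(m[215:345,335:460])
i=1+np.argmax(st[1:,4]);cn=np.argwhere(l==i)[:,::-1]+[335,215]
r=cv2.minAreaRect(cn.astype(np.float32));print('stone',r,onz(c,*r[0],.092).round(4))
# corner pixels of stand and dowels
n,l,st,ce=cv2.connectedComponentsWithStats(m[250:305,212:292])
for i in range(1,n):
    if st[i,4]>20: print('d',st[i].tolist(),ce[i]+[212,250])
s=shot('scene')
for nm,p in (('thick top',(433,184)),('thin top',(391,178)),('turq',(448,213)),('purp',(487,196))):print(nm,onz(s,*p,.135 if 't' in nm[:2] and nm!='turq' else .12).round(4))
for nm,p,z in (('thick',(231,272),.135),('thin',(265,286),.135),('turq',(225,233),.12),('purp',(184,261),.12),('mallet',(320,167),.188)):print(nm,onz(c,*p,z).round(4))
a=cv2.resize(c['frame'][210:310,170:300],None,fx=5,fy=5,interpolation=cv2.INTER_CUBIC)
cv2.imwrite('pics/stand.png',a[...,::-1])
E
```

```text
stone ((399.64862060546875, 281.60809326171875), (75.78793334960938, 73.65074157714844), 9.462322235107422) [ 0.4992 -0.1926  0.092 ]
d [9, 18, 19, 9, 137] [229.86131387 271.72262774]
d [46, 32, 12, 8, 67] [263.07462687 285.32835821]
thick top [0.5247 0.2202 0.135 ]
thin top [0.4953 0.1376 0.135 ]
turq [0.6125 0.2317 0.12  ]
purp [0.552  0.3273 0.12  ]
thick [0.5197 0.2134 0.135 ]
thin [0.4874 0.132  0.135 ]
turq [0.6134 0.2336 0.12  ]
purp [0.5448 0.3312 0.12  ]
mallet [0.7614 0.0034 0.188 ]
```

View pics/stand.png

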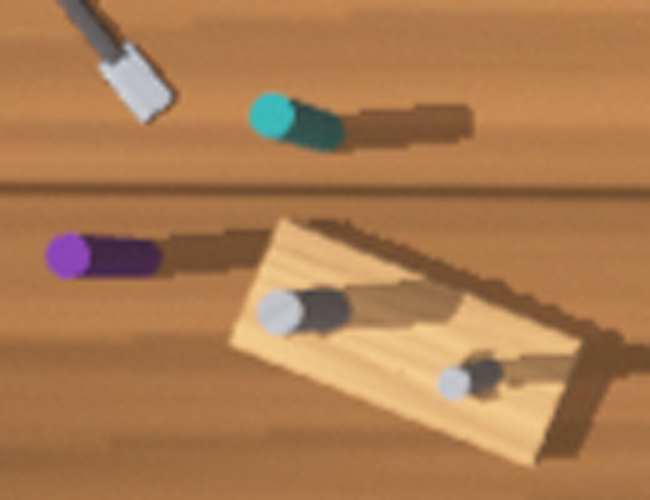

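The crop shows the thick dowel's top at about full-frame (226,272), so x≈.52, y≈.223, and the thin one's at (261,287). I'll move over the stone first to measure the hole from close by.

```bash
python3 -m crank '{"delta_pos":[[0.007,0.01,0],[0.014,0.02,-0.002],[0.014,0.02,-0.002],[0.014,0.02,-0.002],[0.014,0.02,-0.002],[0.014,0.02,-0.002],[0.014,0.02,-0.002],[0.014,0.02,-0.002],[0.014,0.02,-0.002],[0.014,0.02,-0.002],[0.014,0.02,-0.002],[0.014,0.02,-0.002],[0.014,0.02,-0.002],[0.014,0.02,-0.002],[0.014,0.02,-0.002],[0.014,0.02,-0.002],[0.014,0.02,-0.002],[0.014,0.02,-0.002],[0.014,0.02,-0.002],[0.008,0.01,-0.001]],"twist":[0,0,0,0,0,0,0,0,0,0,0,0,0,0,0,0,0,0,0,0],"claw":[0.088,0.088,0.088,0.088,0.088,0.088,0.088,0.088,0.088,0.088,0.088,0.088,0.088,0.088,0.088,0.088,0.088,0.088,0.088,0.088]}' && python3 -m crank '{"delta_pos":[[0,0,0],[0,0,0],[0,0,0]],"twist":[0,0,0],"claw":[0.088,0.088,0.088]}' && python3 - <<'E'
from h import *
c=shot('wrist');save(c,'pics/w1.png');print(get_state()['ee_pos'],get_state()['q'].round(2))
print(proj(c,[.499,-.195,.092]))
E
```

```text
clock: 1.92
ee_pos: [0.494, -0.1986, 0.2017]
orientation: [0.983, 0.186, 0.001, -0.001]
ft_force: [-0.2, -0.7, -0.5]
gripper_width: 0.0881
grasp_force: 0.0
clock: 2.17
ee_pos: [0.4911, -0.2046, 0.2018]
orientation: [0.983, 0.182, -0.001, 0.001]
ft_force: [0.2, -0.5, 1.3]
gripper_width: 0.0881
grasp_force: 0.0
[ 0.49111228 -0.20483191  0.20183208] [ 0.38  0.62 -0.12  1.89  0.12  0.64 -1.01]
[308.37778367 220.10996364]
```

View pics/w1.png

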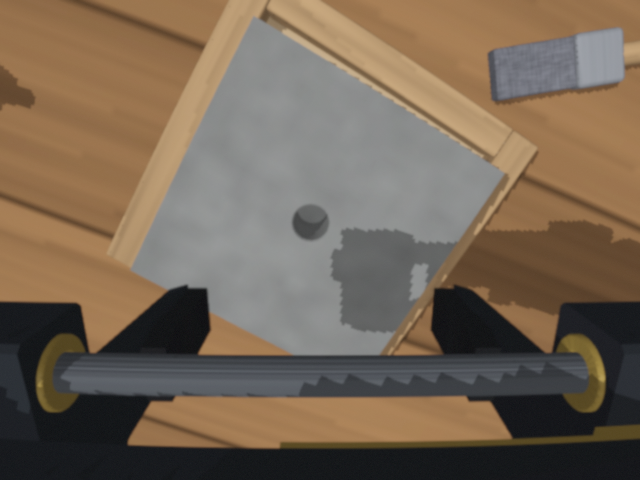

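The wrist view shows the hole at about (310,222), roughly 37 px wide. I'll fit its rim next.

```bash
cat >> h.py <<'E'
def hole(c,u0,v0,r=30):
    g=cv2.cvtColor(c['frame'],cv2.COLOR_RGB2GRAY).astype(float);u0,v0=int(u0),int(v0)
    w=g[v0-r:v0+r,u0-r:u0+r];bg=np.median(np.r_[w[0],w[:,0]])
    out=[]
    for k in (.82,.9):
        n,l,st,ce=cv2.connectedComponentsWithStats((w<k*bg).astype(np.uint8));i=1+np.argmax(st[1:,4])
        P=np.argwhere(l==i)[:,::-1].astype(np.float32);h=cv2.convexHull(P)
        e=cv2.fitEllipse(h);u,v=e[0][0]+u0-r,e[0][1]+v0-r
        print(k,bg,st[i].tolist(),(round(u,1),round(v,1)),np.round(e[1],1),onz(c,u,v,.092).round(4))
E
python3 - <<'E'
from h import *
hole(shot('wrist'),310,222)
t=shot('top');hole(t,401,282,14)
E
```

```text
0.82 143.0 [12, 12, 36, 36, 1028] (309.5, 221.9) [35.4 36.7] [ 0.4982 -0.1964  0.092 ]
0.9 143.0 [11, 12, 38, 37, 1115] (309.5, 221.8) [36.9 38.1] [ 0.4982 -0.1964  0.092 ]
0.82 169.5 [0, 7, 28, 21, 471] (406.7, 286.0) [20.7 50.6] [ 0.4887 -0.2098  0.092 ]
0.9 169.5 [0, 6, 28, 22, 483] (411.2, 284.9) [20.8 62.8] [ 0.4914 -0.2208  0.092 ]
```

```bash
python3 -m crank '{"delta_pos":[[0.001,0.01,0],[0.001,0.022,0],[0.001,0.022,0],[0.001,0.022,0],[0.001,0.022,0],[0.001,0.022,0],[0.001,0.022,0],[0.001,0.022,0],[0.001,0.022,0],[0.001,0.022,0],[0.001,0.022,0],[0.001,0.022,0],[0.001,0.022,0],[0.001,0.022,0],[0.001,0.022,0],[0.001,0.022,0],[0.001,0.022,0],[0.001,0.022,0],[0.001,0.022,0],[0.001,0.01,0]],"twist":[0,0,0,0,0,0,0,0,0,0,0,0,0,0,0,0,0,0,0,0],"claw":[0.06,0.06,0.06,0.06,0.06,0.06,0.06,0.06,0.06,0.06,0.06,0.06,0.06,0.06,0.06,0.06,0.06,0.06,0.06,0.06]}' && python3 -m crank '{"delta_pos":[[0,0,0],[0,0,0],[0,0,0]],"twist":[0,0,0],"claw":[0.06,0.06,0.06]}' && python3 - <<'E'
from h import *
c=shot('wrist');save(c,'pics/w2.png');print(get_state()['ee_pos'],get_state()['q'].round(2))
print(proj(c,[.52,.223,.135]),proj(c,[.486,.142,.135]))
E
```

```text
clock: 3.98
ee_pos: [0.5116, 0.217, 0.2018]
orientation: [0.983, 0.185, 0.0, -0.001]
ft_force: [0.1, 0.7, 0.5]
gripper_width: 0.0601
grasp_force: 0.0
clock: 4.23
ee_pos: [0.5123, 0.2109, 0.2017]
orientation: [0.983, 0.182, -0.0, 0.001]
ft_force: [-0.2, -0.5, -0.2]
gripper_width: 0.0597
grasp_force: 0.0
[0.51242194 0.21077359 0.20170608] [-0.46  0.64 -0.03  1.83  0.03  0.67 -1.71]
[301.76197095 236.31375555] [410.76302781 335.79640642]
```

View pics/w2.png

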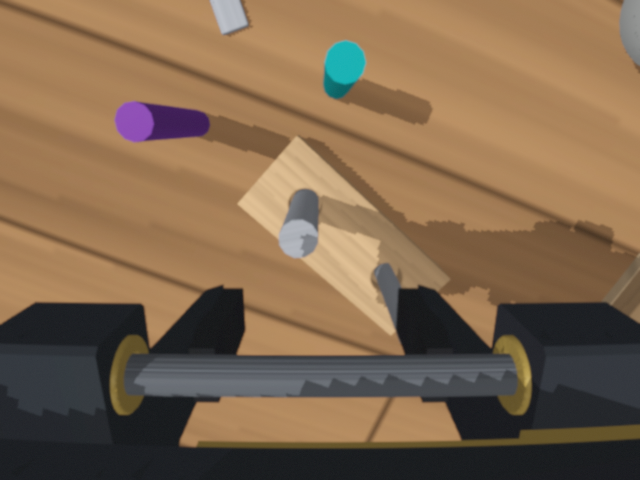

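Wrist view: thick dowel top at (299,239), about 40 px wide, with the thin one behind the right finger.

```bash
python3 - <<'E'
from h import *
c=shot('wrist');g=cv2.cvtColor(c['frame'],cv2.COLOR_RGB2GRAY);hs=cv2.cvtColor(c['frame'],cv2.COLOR_RGB2HSV)
w=((g>125)&(hs[...,1]<50)).astype(np.uint8)[200:275,265:335]
n,l,st,ce=cv2.connectedComponentsWithStats(w);i=1+np.argmax(st[1:,4]);(x,y),r=cv2.minEnclosingCircle(np.argwhere(l==i)[:,::-1].astype(np.float32))
print(st[i],x+265,y+200,r,onz(c,x+265,y+200,.135))
P=onz(c,x+265,y+200,.135);print(P-get_state()['ee_pos'])
E
```

```text
[  13    7   40   51 1260] 295.0 232.0 25.710020065307617 [0.52109618 0.22714544 0.135     ]
[ 0.00865538  0.01621583 -0.06674293]
```

```bash
python3 -m crank '{"delta_pos":[[0.003,0.006,0],[0.003,0.007,0],[0,0,-0.01],[0,0,-0.012],[0,0,-0.012],[0,0,-0.012],[0,0,-0.012],[0,0,-0.012],[0,0,-0.012],[0,0,-0.012],[0,0,-0.01],[0,0,-0.004],[0,0,0],[0,0,0]],"twist":[0,0,0,0,0,0,0,0,0,0,0,0,0,0],"claw":[0.05,0.05,0.05,0.05,0.05,0.05,0.05,0.05,0.05,0.05,0.05,0.05,0.05,0.05]}' && python3 -m crank '{"delta_pos":[[0,0,0],[0,0,0],[0,0,0],[0,0,0],[0,0,0],[0,0,0],[0,0,0],[0,0,0],[0,0,0],[0,0,0]],"twist":[0,0,0,0,0,0,0,0,0,0],"claw":[0.015,0.015,0.015,0.015,0.015,0.015,0.015,0.015,0.015,0.015]}' 8; python3 - <<'E'
from h import *
c=shot('wrist');save(c,'pics/w3.png');print(get_state()['torque'],get_state()['ft_force'])
E
```

```text
clock: 5.5
ee_pos: [0.5184, 0.2261, 0.0936]
orientation: [0.983, 0.183, -0.0, 0.0]
ft_force: [-0.4, 0.3, 0.1]
gripper_width: 0.0499
grasp_force: 0.0
clock: 6.33
ee_pos: [0.5186, 0.2262, 0.0941]
orientation: [0.983, 0.183, 0.0, -0.0]
ft_force: [-0.6, 0.6, 4.5]
gripper_width: 0.0218
grasp_force: 8.0
[0.04560095 0.11016329 0.01148975] [-1.14274135 -0.52735272  6.01671674]
```

View pics/w3.png

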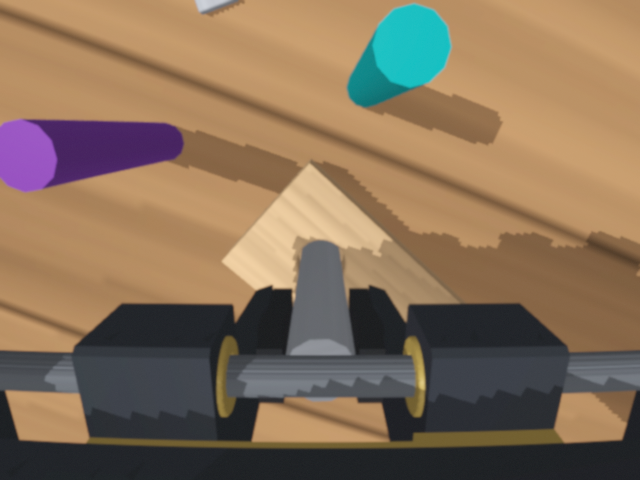

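The thick dowel is between the pads. I'll lean it in the loose stand hole by moving along tool −x, so the top goes back and the foot stays towards the camera.

```bash
python3 -m crank '{"delta_pos":[[-0.0019,-0.0007,0],[-0.0019,-0.0007,0],[-0.0019,-0.0007,0],[-0.0019,-0.0007,0],[-0.0019,-0.0007,0],[-0.0019,-0.0007,0],[-0.0019,-0.0007,0],[0,0,0],[0,0,0]],"twist":[0,0,0,0,0,0,0,0,0],"claw":[0.015,0.015,0.015,0.015,0.015,0.015,0.015,0.015,0.015]}' 6; python3 - <<'E'
from h import *
c=shot('wrist');save(c,'pics/w4.png');s=get_state();print(s['torque'],s['ft_force'],s['ee_pos'])
E
```

```text
clock: 7.13
ee_pos: [0.5047, 0.2209, 0.0936]
orientation: [0.983, 0.183, -0.0, 0.0]
ft_force: [0.3, -0.6, 2.7]
gripper_width: 0.0216
grasp_force: 6.0
[ 7.54162060e-05 -1.99425859e-01  3.89567288e-03] [ 1.11240229 -0.75037     2.70633062] [0.50474396 0.22091636 0.09353784]
```

View pics/w4.png

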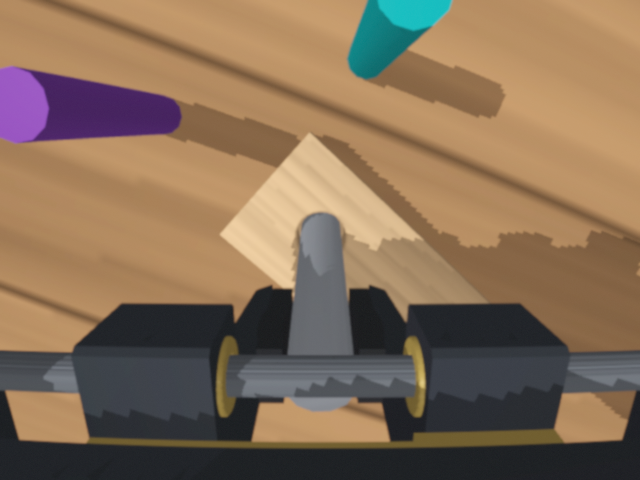

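It now leans about 8°, foot towards the camera at (322,215). I'll tighten the grip and lift.

```bash
python3 -m crank '{"delta_pos":[[0,0,0],[0,0,0],[0,0,0],[0,0,0.003],[0,0,0.005],[0,0,0.005],[0,0,0.005],[0,0,0.008],[0,0,0.01],[0,0,0.01],[0,0,0.012],[0,0,0.012],[0,0,0.012],[0,0,0.012],[0,0,0.012],[0,0,0.01],[0,0,0.006],[0,0,0],[0,0,0],[0,0,0]],"twist":[0,0,0,0,0,0,0,0,0,0,0,0,0,0,0,0,0,0,0,0],"claw":[0.015,0.015,0.015,0.015,0.015,0.015,0.015,0.015,0.015,0.015,0.015,0.015,0.015,0.015,0.015,0.015,0.015,0.015,0.015,0.015]}' 35; python3 - <<'E'
from h import *
c=shot('wrist');save(c,'pics/w5.png');s=get_state();print(s['torque'],s['ft_force'],s['ee_pos'])
t=shot('scene');save(t,'pics/s5.png')
cv2.imwrite('pics/s5c.png',cv2.resize(t['frame'][90:290,330:530],None,fx=2.5,fy=2.5)[...,::-1])
a=cv2.imread('pics/s5c.png');b=cv2.resize(cv2.imread('pics/w5.png')[150:420,190:460],(500,500));cv2.imwrite('pics/c5.png',np.hstack([a[:,:400],b[:,50:450]]))
E
```

```text
clock: 8.85
ee_pos: [0.5045, 0.2209, 0.2153]
orientation: [0.983, 0.183, -0.001, 0.0]
ft_force: [0.2, 0.7, -4.3]
gripper_width: 0.0211
grasp_force: 34.9
[0.03577978 0.01936894 0.00374595] [ 0.41477063 -0.8645166  -4.61533578] [0.50451543 0.2208284  0.21505861]
```

View pics/c5.png

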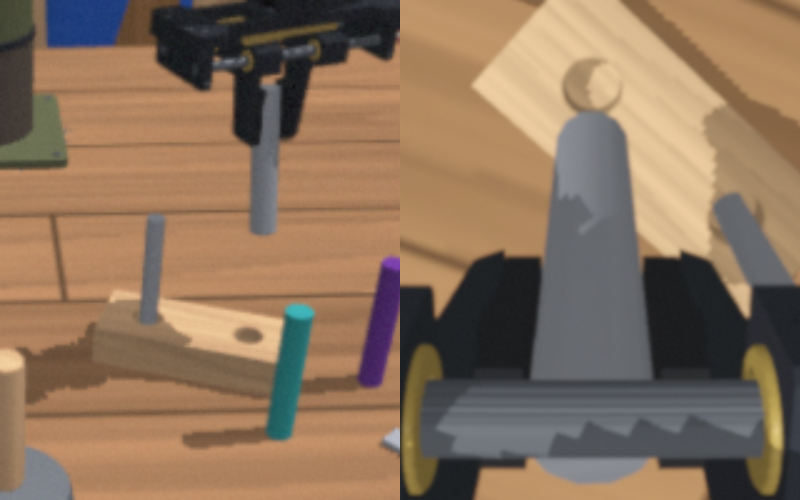

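Dowel lifted and leaning, with its foot's outer edge at about (320,210) in the wrist frame. From that I can solve the lean angle and the foot's position.

```bash
python3 - <<'E'
from h import *
from scipy.optimize import brentq
c=shot('wrist');s=get_state();Rt=R.from_quat(s['orientation']).as_matrix();p=np.array(s['ee_pos'])
def pt(th,r,L=.098):
    a=np.array([np.sin(th),0,np.cos(th)]);n=np.array([np.cos(th),0,-np.sin(th)])
    return Rt@(np.array([0,0,-.019])+L*a+r*n)
f=lambda th:proj(c,p+pt(th,.011))[1]-210.5
th=brentq(f,-.3,.5);print('lean deg',np.degrees(th),proj(c,p+pt(th,.011)))
fc=pt(th,0);lo=pt(th,-.011);print('foot centre rel TCP',fc,'low edge',lo,'up edge',pt(th,.011))
H=np.array([.4982,-.1964]);x=Rt[:2,0]
print('TCP xy for foot centre on hole',H-fc[:2],'tool x',x, 'TCP z for low edge at stone top',.092-lo[2],'now',p)
E
```

```text
lean deg 7.565011831786091 [317.64646858 210.5       ]
foot centre rel TCP [ 0.01193485  0.00459556 -0.07816555] low edge [ 0.00176235  0.0006626  -0.07959798] up edge [ 0.02210736  0.00852853 -0.07673312]
TCP xy for foot centre on hole [ 0.48626515 -0.20099556] tool x [0.93272509 0.36058539] TCP z for low edge at stone top 0.17159797868768734 now [0.50461953 0.2209398  0.21507482]
```

```bash
python3 -m crank '{"delta_pos":[[0,0,0.01],[0,0,0.012],[0,-0.005,0.01],[0,-0.012,0],[-0.001,-0.022,0],[-0.001,-0.022,0],[-0.001,-0.022,0],[-0.001,-0.022,0],[-0.001,-0.022,0],[-0.001,-0.022,0],[-0.001,-0.022,0],[-0.001,-0.022,0],[-0.001,-0.022,0],[-0.001,-0.022,0],[-0.001,-0.022,0],[-0.001,-0.022,0],[-0.001,-0.022,0],[-0.001,-0.022,0],[-0.001,-0.022,0],[0,-0.022,0]],"twist":[0,0,0,0,0,0,0,0,0,0,0,0,0,0,0,0,0,0,0,0],"claw":[0.015,0.015,0.015,0.015,0.015,0.015,0.015,0.015,0.015,0.015,0.015,0.015,0.015,0.015,0.015,0.015,0.015,0.015,0.015,0.015]}' && python3 -m crank '{"delta_pos":[[0,-0.022,0],[0,-0.015,0],[0,-0.01,0],[0,-0.005,0],[0,0,-0.01],[0,0,-0.01],[0,0,-0.01],[0,0,-0.005],[0,0,0],[0,0,0],[0,0,0]],"twist":[0,0,0,0,0,0,0,0,0,0,0],"claw":[0.015,0.015,0.015,0.015,0.015,0.015,0.015,0.015,0.015,0.015,0.015]}'; python3 - <<'E'
from h import *
c=shot('wrist');save(c,'pics/w6.png');print(c['M'][:3,3],get_state()['ee_pos'],get_state()['ft_force'])
for P in ([.4982,-.1964,.092],):print(proj(c,P))
cv2.imwrite('pics/c6.png',cv2.resize(c['frame'][120:320,200:440],None,fx=3,fy=3,interpolation=cv2.INTER_CUBIC)[...,::-1])
E
```

```text
clock: 10.67
ee_pos: [0.4886, -0.1502, 0.2477]
orientation: [0.983, 0.183, -0.001, 0.0]
ft_force: [-0.5, 0.2, -4.0]
gripper_width: 0.0216
grasp_force: 35.0
clock: 11.58
ee_pos: [0.4904, -0.1997, 0.2132]
orientation: [0.983, 0.184, 0.0, 0.0]
ft_force: [-0.2, -0.1, -4.8]
gripper_width: 0.0209
grasp_force: 35.0
[ 0.55489476 -0.17603157  0.36039526] [ 0.4904914  -0.19982992  0.21334707] [ 0.24005858  0.18945312 -3.50212277]
[317.49137617 220.05487013]
```

View pics/c6.png

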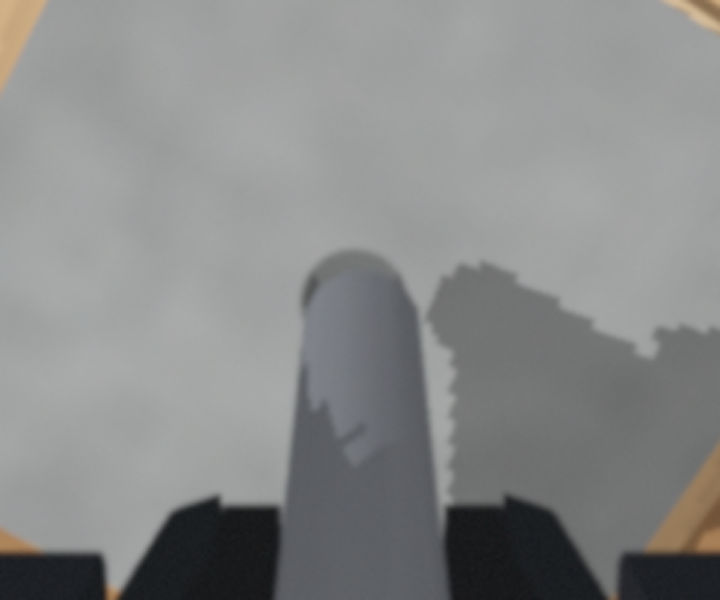

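The dowel foot is at crop (361,270) and the hole's far rim arc is at (353,248). The hole is therefore centred about 1.5 mm to the left, along tool −y. I'll correct that and come down.

```bash
python3 -m crank '{"delta_pos":[[-0.0006,0.0015,0],[0,0,-0.008],[0,0,-0.01],[0,0,-0.01],[0,0,-0.006],[0,0,-0.003],[0,0,-0.001],[0,0,0],[0,0,0]],"twist":[0,0,0,0,0,0,0,0,0],"claw":[0.015,0.015,0.015,0.015,0.015,0.015,0.015,0.015,0.015]}'; python3 -m crank '{"delta_pos":[[0,0,-0.001],[0,0,-0.001],[0,0,-0.001],[0,0,0],[0,0,0]],"twist":[0,0,0,0,0],"claw":[0.015,0.015,0.015,0.015,0.015]}'; python3 -m crank '{"delta_pos":[[0,0,-0.001],[0,0,-0.001],[0,0,0],[0,0,0]],"twist":[0,0,0,0],"claw":[0.015,0.015,0.015,0.015]}'
```

```text
clock: 12.38
ee_pos: [0.4897, -0.1985, 0.1749]
orientation: [0.983, 0.183, 0.0, 0.0]
ft_force: [-0.1, -1.1, -3.6]
gripper_width: 0.0213
grasp_force: 35.0
clock: 12.8
ee_pos: [0.4894, -0.1984, 0.1718]
orientation: [0.983, 0.183, 0.0, 0.0]
ft_force: [0.4, -0.6, -3.4]
gripper_width: 0.0209
grasp_force: 35.0
clock: 13.13
ee_pos: [0.4894, -0.1984, 0.1697]
orientation: [0.983, 0.183, -0.0, 0.0]
ft_force: [-0.5, 0.4, -3.6]
gripper_width: 0.021
grasp_force: 35.0
```

```bash
python3 -m crank '{"delta_pos":[[0,0,-0.001],[0,0,0],[0,0,0]],"twist":[0,0,0],"claw":[0.015,0.015,0.015]}'; python3 -m crank '{"delta_pos":[[0,0,-0.001],[0,0,0],[0,0,0]],"twist":[0,0,0],"claw":[0.015,0.015,0.015]}';  python3 - <<'E'
from h import *
c=shot('wrist')
cv2.imwrite('pics/c7.png',cv2.resize(c['frame'][120:320,200:440],None,fx=3,fy=3,interpolation=cv2.INTER_CUBIC)[...,::-1])
print(get_state()['torque'],get_state()['ee_pos'])
E
```

```text
clock: 13.38
ee_pos: [0.4895, -0.1984, 0.1688]
orientation: [0.983, 0.183, 0.0, 0.0]
ft_force: [0.5, -0.4, -3.6]
gripper_width: 0.021
grasp_force: 35.0
clock: 13.63
ee_pos: [0.4896, -0.1986, 0.1683]
orientation: [0.983, 0.183, 0.0, 0.0]
ft_force: [-2.0, 0.5, 3.8]
gripper_width: 0.0215
grasp_force: 35.0
[ 0.14292104  0.37538873 -0.00708482] [ 0.48960337 -0.19855403  0.16831992]
```

```bash
for i in 1 2; do echo; done; python3 -m crank '{"delta_pos":[[-0.0009,-0.0004,0],[0,0,0],[0,0,0]],"twist":[0,0,0],"claw":[0.015,0.015,0.015]}';python3 -m crank '{"delta_pos":[[-0.0009,-0.0004,-0.0003],[0,0,0],[0,0,0]],"twist":[0,0,0],"claw":[0.015,0.015,0.015]}';python3 -m crank '{"delta_pos":[[-0.0009,-0.0004,-0.0003],[0,0,0],[0,0,0]],"twist":[0,0,0],"claw":[0.015,0.015,0.015]}'
```

```text
clock: 13.93
ee_pos: [0.4891, -0.1988, 0.1682]
orientation: [0.983, 0.183, 0.001, 0.0]
ft_force: [-0.2, 0.4, 5.6]
gripper_width: 0.0208
grasp_force: 35.0
clock: 14.18
ee_pos: [0.4886, -0.199, 0.168]
orientation: [0.983, 0.183, 0.001, 0.0]
ft_force: [-1.3, 2.1, 7.0]
gripper_width: 0.0209
grasp_force: 35.0
clock: 14.43
ee_pos: [0.488, -0.1993, 0.1679]
orientation: [0.983, 0.184, 0.001, 0.0]
ft_force: [-0.5, 1.1, 7.5]
gripper_width: 0.021
grasp_force: 35.0
```

```bash
python3 -m crank '{"delta_pos":[[-0.0009,-0.0004,0],[0,0,0],[0,0,0]],"twist":[0,0,0],"claw":[0.015,0.015,0.015]}';python3 -m crank '{"delta_pos":[[-0.0009,-0.0004,0],[0,0,0],[0,0,0]],"twist":[0,0,0],"claw":[0.015,0.015,0.015]}';python3 -m crank '{"delta_pos":[[-0.0009,-0.0004,0],[0,0,0],[0,0,0]],"twist":[0,0,0],"claw":[0.015,0.015,0.015]}'
```

```text
clock: 14.68
ee_pos: [0.4874, -0.1996, 0.1678]
orientation: [0.983, 0.184, 0.002, 0.0]
ft_force: [0.5, 0.9, 5.9]
gripper_width: 0.0211
grasp_force: 35.0
clock: 14.93
ee_pos: [0.4861, -0.2002, 0.1675]
orientation: [0.983, 0.184, 0.001, 0.0]
ft_force: [1.1, 0.9, 4.4]
gripper_width: 0.0211
grasp_force: 35.0
clock: 15.18
ee_pos: [0.4832, -0.201, 0.1665]
orientation: [0.983, 0.183, -0.001, -0.0]
ft_force: [1.3, 1.5, -3.4]
gripper_width: 0.0217
grasp_force: 35.0
```

Contact has released and the foot seems to have dropped in. I'll go deeper to check.

```bash
python3 -m crank '{"delta_pos":[[0,0,-0.001],[0,0,-0.001],[0,0,0],[0,0,0]],"twist":[0,0,0,0],"claw":[0.015,0.015,0.015,0.015]}';python3 -m crank '{"delta_pos":[[0,0,-0.001],[0,0,-0.001],[0,0,0],[0,0,0]],"twist":[0,0,0,0],"claw":[0.015,0.015,0.015,0.015]}'
```

```text
clock: 15.52
ee_pos: [0.4836, -0.2008, 0.1648]
orientation: [0.983, 0.183, -0.0, -0.0]
ft_force: [0.9, 0.7, -3.6]
gripper_width: 0.0207
grasp_force: 35.0
clock: 15.85
ee_pos: [0.4839, -0.2008, 0.163]
orientation: [0.983, 0.183, -0.0, -0.0]
ft_force: [0.3, -0.1, -4.3]
gripper_width: 0.0209
grasp_force: 35.0
```

The foot is about 9 mm in with no load. Next I'll lighten the grip and straighten along tool +x.

```bash
python3 -m crank '{"delta_pos":[[0,0,0],[0,0,0],[0.0014,0.0005,0],[0.0014,0.0005,0],[0.0014,0.0005,0],[0,0,0],[0,0,0]],"twist":[0,0,0,0,0,0,0],"claw":[0.015,0.015,0.015,0.015,0.015,0.015,0.015]}' 8;python3 -m crank '{"delta_pos":[[0.0014,0.0005,0],[0.0014,0.0005,0],[0.0014,0.0005,0],[0,0,0],[0,0,0]],"twist":[0,0,0,0,0],"claw":[0.015,0.015,0.015,0.015,0.015]}';python3 -m crank '{"delta_pos":[[0.0014,0.0005,0],[0.0014,0.0005,0],[0,0,0],[0,0,0]],"twist":[0,0,0,0],"claw":[0.015,0.015,0.015,0.015]}'; python3 - <<'E'
from h import *
c=shot('wrist');t=shot('scene');s=get_state();print(s['ee_pos'],s['torque'])
g=[cv2.resize(c['frame'][130:430,200:440],(400,500)),cv2.resize(t['frame'][120:270,170:290],(400,500))]
cv2.imwrite('pics/c8.png',np.hstack(g)[...,::-1])
E
```

```text
clock: 16.43
ee_pos: [0.4881, -0.1992, 0.1631]
orientation: [0.983, 0.183, -0.0, -0.0]
ft_force: [-0.4, -0.7, -3.0]
gripper_width: 0.0216
grasp_force: 8.0
clock: 16.85
ee_pos: [0.4926, -0.1977, 0.1631]
orientation: [0.983, 0.183, 0.0, 0.0]
ft_force: [0.9, -0.6, -3.8]
gripper_width: 0.0216
grasp_force: 8.0
clock: 17.18
ee_pos: [0.4954, -0.1967, 0.1631]
orientation: [0.983, 0.183, 0.0, 0.0]
ft_force: [-0.7, 0.5, -3.6]
gripper_width: 0.0216
grasp_force: 8.0
[ 0.49525938 -0.19677019  0.16311512] [-0.02629857  0.15782611  0.04437065]
```

View pics/c8.png

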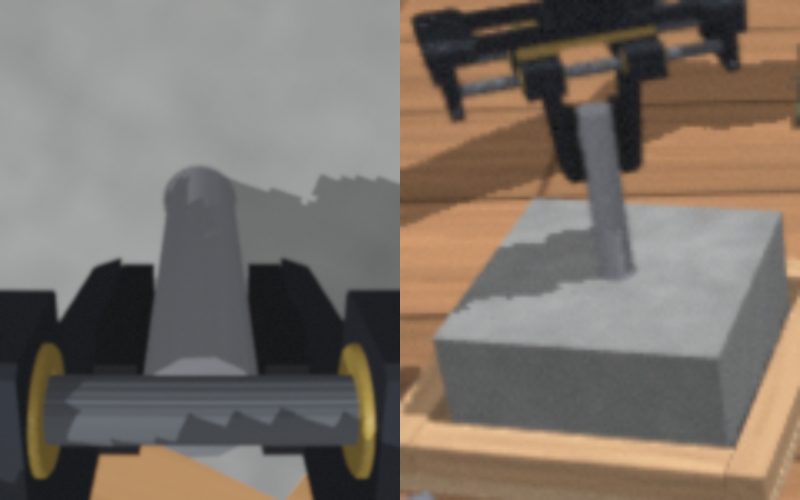

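The last view shows the dowel in the hole and nearly upright, with its rim at about (617,270) in the right half. I'll finish straightening and slide it down, watching the force.

```bash
python3 -m crank '{"delta_pos":[[0.0009,0.0003,0],[0,0,-0.002],[0,0,-0.002],[0,0,-0.002],[0,0,0],[0,0,0]],"twist":[0,0,0,0,0,0],"claw":[0.015,0.015,0.015,0.015,0.015,0.015]}' 12;python3 -m crank '{"delta_pos":[[0.0005,0.0002,-0.001],[0,0,-0.001],[0,0,-0.001],[0,0,0],[0,0,0]],"twist":[0,0,0,0,0],"claw":[0.015,0.015,0.015,0.015,0.015]}'; python3 -c "
from h import *
s=get_state();print(s['torque'],s['ft_force'])"
```

```text
clock: 17.78
ee_pos: [0.496, -0.1964, 0.1568]
orientation: [0.983, 0.183, -0.0, -0.0]
ft_force: [-0.9, -0.4, -3.6]
gripper_width: 0.0217
grasp_force: 12.0
clock: 18.2
ee_pos: [0.4966, -0.1963, 0.154]
orientation: [0.983, 0.183, -0.0, -0.0]
ft_force: [-0.9, -0.7, -5.7]
gripper_width: 0.0212
grasp_force: 12.0
[-0.08092641  0.27681866  0.05025054] [-0.93015992 -0.65438167 -5.72014904]
```

```bash
python3 -m crank '{"delta_pos":[[0,0,-0.002],[0,0,-0.002],[0,0,-0.002],[0,0,-0.002],[0,0,0],[0,0,0]],"twist":[0,0,0,0,0,0],"claw":[0.015,0.015,0.015,0.015,0.015,0.015]}';python3 -m crank '{"delta_pos":[[0,0,-0.002],[0,0,-0.002],[0,0,-0.002],[0,0,-0.002],[0,0,0],[0,0,0]],"twist":[0,0,0,0,0,0],"claw":[0.015,0.015,0.015,0.015,0.015,0.015]}'; python3 -c "
from h import *
s=get_state();print(s['torque'],s['ft_force'])"
```

```text
clock: 18.7
ee_pos: [0.4966, -0.1963, 0.1459]
orientation: [0.983, 0.183, -0.0, -0.0]
ft_force: [-1.2, -1.0, -4.2]
gripper_width: 0.0216
grasp_force: 12.0
clock: 19.2
ee_pos: [0.4967, -0.1962, 0.1379]
orientation: [0.983, 0.183, -0.0, -0.0]
ft_force: [-0.4, 0.1, -4.5]
gripper_width: 0.022
grasp_force: 12.0
[-0.06427324  0.29710074  0.00944545] [-0.36364205  0.09855756 -4.51510235]
```

```bash
python3 -m crank '{"delta_pos":[[0,0,-0.002],[0,0,-0.002],[0,0,-0.002],[0,0,-0.002],[0,0,-0.002],[0,0,0],[0,0,0]],"twist":[0,0,0,0,0,0,0],"claw":[0.015,0.015,0.015,0.015,0.015,0.015,0.015]}';python3 -m crank '{"delta_pos":[[0,0,-0.001],[0,0,-0.001],[0,0,-0.001],[0,0,-0.001],[0,0,0],[0,0,0]],"twist":[0,0,0,0,0,0],"claw":[0.015,0.015,0.015,0.015,0.015,0.015]}';python3 -m crank '{"delta_pos":[[0,0,-0.001],[0,0,-0.001],[0,0,-0.001],[0,0,0],[0,0,0]],"twist":[0,0,0,0,0],"claw":[0.015,0.015,0.015,0.015,0.015]}'
```

```text
clock: 19.78
ee_pos: [0.4966, -0.1963, 0.1279]
orientation: [0.983, 0.183, -0.0, -0.0]
ft_force: [-0.7, -0.6, -4.5]
gripper_width: 0.0218
grasp_force: 12.0
clock: 20.28
ee_pos: [0.4966, -0.1963, 0.124]
orientation: [0.983, 0.183, -0.0, 0.0]
ft_force: [-1.0, -0.4, -4.7]
gripper_width: 0.0217
grasp_force: 12.0
clock: 20.7
ee_pos: [0.4967, -0.1963, 0.1211]
orientation: [0.983, 0.183, 0.0, 0.0]
ft_force: [-0.7, 0.4, -3.6]
gripper_width: 0.0215
grasp_force: 12.0
```

```bash
python3 -m crank '{"delta_pos":[[0,0,-0.001],[0,0,-0.001],[0,0,0],[0,0,0]],"twist":[0,0,0,0],"claw":[0.015,0.015,0.015,0.015]}';python3 -m crank '{"delta_pos":[[0,0,-0.001],[0,0,-0.001],[0,0,0],[0,0,0]],"twist":[0,0,0,0],"claw":[0.015,0.015,0.015,0.015]}';python3 -m crank '{"delta_pos":[[0,0,-0.001],[0,0,0],[0,0,0]],"twist":[0,0,0],"claw":[0.015,0.015,0.015]}'
```

```text
clock: 21.03
ee_pos: [0.4982, -0.1962, 0.1206]
orientation: [0.983, 0.184, 0.002, 0.001]
ft_force: [-2.1, 2.1, 8.2]
gripper_width: 0.021
grasp_force: 12.0
clock: 21.37
ee_pos: [0.499, -0.196, 0.1196]
orientation: [0.983, 0.184, 0.003, 0.001]
ft_force: [-2.5, 2.0, 15.9]
gripper_width: 0.0216
grasp_force: 12.0
clock: 21.62
ee_pos: [0.4991, -0.1959, 0.1187]
orientation: [0.983, 0.184, 0.003, 0.001]
ft_force: [-0.8, 2.5, 17.6]
gripper_width: 0.0218
grasp_force: 12.0
```

It's on the floor at TCP .1206, where I predicted .121. Releasing gently and withdrawing straight up.

```bash
python3 -m crank '{"delta_pos":[[0,0,0.001],[0,0,0],[0,0,0],[0,0,0],[0,0,0],[0,0,0],[0,0,0],[0,0,0],[0,0,0]],"twist":[0,0,0,0,0,0,0,0,0],"claw":[0.015,0.015,0.024,0.03,0.04,0.06,0.06,0.06,0.06]}' 4;python3 -m crank '{"delta_pos":[[0,0,0.003],[0,0,0.006],[0,0,0.01],[0,0,0.012],[0,0,0.015],[0,0,0.015],[0,0,0.015],[0,0,0.015],[0,0,0.012],[0,0,0.005],[0,0,0],[0,0,0]],"twist":[0,0,0,0,0,0,0,0,0,0,0,0],"claw":[0.06,0.06,0.06,0.06,0.06,0.06,0.06,0.06,0.06,0.06,0.06,0.06]}'; python3 - <<'E'
from h import *
c=shot('wrist');save(c,'pics/w9.png');s=get_state();print(s['ee_pos'])
hsv=cv2.cvtColor(c['frame'],cv2.COLOR_RGB2HSV)
# predicted projections of upright dowel home
for z in (.162,.092):
    print(z,proj(c,[.4975,-.1964,z]).round(1))
e=cv2.Canny(cv2.cvtColor(c['frame'],cv2.COLOR_RGB2GRAY),30,80)
u,v=proj(c,[.4975,-.1964,.162]).astype(int)
k=c['f']*.011/ (c['M'][2,3]-.162);print('r px',k)
w=c['frame'][max(0,v-45):v+45,u-45:u+45].astype(int).mean(2)
for r in range(0,w.shape[0],5): print(max(0,v-45)+r,w[r,::4].astype(int).tolist())
print(u-45)
t=shot('scene');save(t,'pics/s9.png')
for z in (.162,.092): print(z,proj(t,[.4975,-.1964,z]).round(1))
u,v=proj(t,[.4975,-.1964,.127]).astype(int)
w=t['frame'][v-35:v+30,u-18:u+18].astype(int).mean(2)
for r in range(0,65,4): print(v-35+r,w[r,::2].astype(int).tolist())
print(u-18)
E
```

```text
clock: 22.37
ee_pos: [0.4966, -0.1963, 0.117]
orientation: [0.983, 0.183, -0.0, 0.0]
ft_force: [0.4, 0.5, 0.3]
gripper_width: 0.0594
grasp_force: 0.0
clock: 23.37
ee_pos: [0.4966, -0.1963, 0.2254]
orientation: [0.983, 0.183, 0.0, 0.0]
ft_force: [0.1, -0.6, 0.2]
gripper_width: 0.0597
grasp_force: 0.0
[ 0.49624545 -0.19618545  0.2248776 ]
0.162 [318.4 257. ]
0.092 [318.7 226.7]
r px 21.217525486114162
212 [148, 147, 147, 147, 148, 148, 148, 149, 149, 136, 104, 99, 91, 93, 124, 142, 140, 142, 142, 143, 146, 145, 146]
217 [148, 146, 145, 147, 146, 146, 146, 147, 121, 109, 105, 96, 89, 84, 83, 88, 100, 101, 113, 138, 146, 146, 147]
222 [149, 147, 146, 146, 146, 146, 145, 143, 102, 110, 103, 96, 90, 84, 83, 81, 96, 102, 100, 100, 102, 108, 130]
227 [151, 149, 147, 146, 146, 146, 146, 140, 109, 109, 102, 97, 89, 84, 84, 82, 95, 102, 101, 101, 102, 102, 103]
232 [152, 149, 147, 146, 146, 147, 146, 146, 113, 108, 101, 94, 89, 83, 84, 83, 97, 103, 103, 103, 103, 104, 104]
237 [153, 152, 150, 149, 148, 148, 149, 145, 112, 91, 96, 101, 127, 124, 88, 83, 90, 103, 103, 103, 103, 103, 103]
242 [152
[... 2315 characters left out ...]
28, 158, 162, 165, 162, 164, 164]
190 [117, 137, 158, 160, 161, 159, 154, 99, 105, 107, 116, 126, 153, 158, 161, 162, 163, 167]
194 [104, 108, 160, 159, 157, 161, 158, 112, 104, 105, 114, 125, 151, 171, 169, 170, 170, 170]
198 [107, 108, 136, 170, 171, 167, 165, 135, 101, 104, 110, 119, 131, 162, 162, 163, 162, 166]
202 [107, 109, 108, 105, 105, 105, 106, 97, 101, 105, 107, 118, 135, 160, 166, 163, 161, 162]
206 [163, 160, 166, 162, 161, 160, 158, 157, 155, 153, 154, 156, 158, 163, 166, 165, 170, 169]
210 [169, 171, 168, 165, 166, 163, 164, 164, 161, 161, 163, 158, 158, 160, 159, 163, 167, 163]
214 [160, 161, 160, 159, 161, 162, 166, 164, 163, 161, 160, 157, 159, 162, 161, 159, 160, 162]
215
```

```bash
python3 -c "
from workcell import workorder
print(workorder.hand_in())"
```

```text
the job is handed in; nothing more can be done
None
```

The thick dowel was started leaning about 8°, straightened and slid to the floor of the stone's hole, then released; both cameras show its top at the home height and the dowel upright, and I handed in at about 23 s.

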